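# Seat the demister switch's cover plate

### The arm

A 6-joint arm with a two-finger parallel gripper is mounted at the origin on the work surface. World frame = base frame: x ahead of the robot, y to its left, z up, the work surface at z = 0. Lengths are in m, angles in rad, forces in N, time in s.
With the tool pointing down it reaches from about 0.35 to 1 m from the base axis. Payload 7.1 kg.
Tool frame: the origin (TCP) lies on the centre line of the jaws, within the pads' length; the fingertips stand 19 mm ahead of it and the grasp point (between the pads) is the TCP; z points along the fingers, y is the line along which they close (so a half turn about z gives the same grasp; the last joint's range is limited). The gripper opens to 85 mm and grips with 20 to 120 N. Pads are 22 mm wide; open, the fingers measure 114 mm over their backs; the gripper's body (76 mm by 85 mm) begins 54 mm behind the grasp point. The pads swing forward as they close: fully open they stand 13 mm farther back than shut.
Start: joints at [-1.236, 0.423, 1.63, -0, 1.089, -0.019], TCP at [0.217, -0.586, 0.227] pointing down, gripper open.
Joint ranges: [-3, 3], [-0.9, 2.11], [0.09, 2.58], [-1.31, 4.45], [0.11, 2.69], [-2.54, 2.54]. Speed limits (rad/s): [2.39, 2.39, 3.01, 3.14, 3.14, 3.14].

### API

Orientations are given as [roll, pitch, yaw] about the fixed x, y, z axes, in that order (R = Rz(yaw) Ry(pitch) Rx(roll)).
In Python, from rig import r, optics, order gives the robot as it stands.
- The arm moves only by the tool apply_moves, never from a script. Its argument "motion" is a list of rows, each an object with "travel": the shift along the tool's x, y, z in mm, a list of three; "dr": the turn, a rotation vector about the tool's x, y, z in rad, a list of three; "fingers": the closure in counts, from 0 (fully open) to 255 (shut). A call has 1 to 12 rows; each row shifts and turns the commanded pose from where the row before left it, along the tool's axes as they then stand; what a row does not reach is not made up. A row lasts 1/8 s, in which the tool goes at most 62.5 mm and 10.7 degrees, less where a joint would pass 70% of its speed; a pose out of reach is approached as far as the arm can. A call with a gripper value outside its range is refused whole. The fingers move at their own pace and stop on an object; "grip_force" is the grip in N (left out, the last holds). Time passes only in rows, so rows that do not move let the fingers close. It gives the time, the measured TCP pose, the force, the opening and the grip force at its end, in the units of the state.
- r.get_obs(): the state, without advancing time (a new reading comes with each control period).
- optics.grab_frame(name): name is "scene" or "side" or "wrist"; returns the picture (480x640x3 uint8, blue, green, red); there is no depth.
- optics.camera_model(name): a dict with "fovy" (degrees; the focal length in pixels is half the picture's height over the tangent of half this angle, whatever the lens; pixels are square), "cx", "cy" (the principal point, pixels), "rvec" (rotation vector, rad) and "tvec" (3), from world to camera coordinates, as OpenCV has them; the wrist camera has in their place "tool_from_camera" (4x4, takes a point from camera to tool coordinates, whose origin is the TCP and whose axes are the flange's). Camera axes: x right, y down, z forward; pixel columns grow to the right and rows downward; lengths in m; the calibration is good to about 2 mm. A picture is of the moment at which its call begins: read the wrist's pose just before it. camera_model takes no time and is no camera call.
- order.close_job(): hands the job in; it is judged then, once.
The state is a dict: "t": time; "joints": joint angles; "joint_vel": joint speeds; "effort": joint torques, N m; "position": TCP position; "orientation": TCP orientation; "force": force on the tool from outside, world axes, zero at the start; "ft_torque": the same for the moment, N m; "opening": finger opening in m; "finger_force": force on a finger pad.
Only numpy, scipy, OpenCV 4.12 (cv2) and the standard library are available. Lean on these libraries where they do the work, as an engineer would, in place of code of your own. Each camera call takes 0.05 s, during which the arm holds its last target. There are 200 camera calls.

### The job

Pick up the steel cover plate by its raised guard bar and lower it over the two brass pins of the black demister switch base, so that both pins come up through its two round end holes and it rests flush on the base. Set it down gently rather than dropping it, let go, and leave the tweezer set and the amber dropper bottle where they stand.

Things in the scene. Friction and masses are not known exactly. Their poses are not given: they have to be found in the camera images.
- cover_plate: Loose steel plate, 144 (x) by 64 (y) by 6 mm, 0.28 kg. 24 mm round holes at x = -54 and +54 mm, 44 by 34 mm window amid. To lift it: a guard bar along x, 76 mm long, 14 wide (y), 10 thick, 48 to 58 mm above the underside, on 8 mm posts at x = -32 and +32; free space under it. Grip the bar's middle, fingers closing along y. Origin: centre of underside, z up. A half turn leaves it the same.
- switch_base: Black base fixed on the counter, 140 (x) by 60 (y) by 20 mm high. On its top: brass pins, 10 mm diameter, 16 tall, tapered tips, at x = -54 and +54 mm; between them a fixed chrome toggle 20 mm tall, 14 wide, that fits the plate's window. Origin: centre of underside, z up. Seated, the plate's origin is 20 mm above this one, x axes parallel (either way round).
- tweezer_set: Bystander: dark steel tweezer case, 120 (x) by 62 (y) by 14 mm, three pairs of tweezers on its lid (19 mm high in all), lying loose on the counter. No holes, no bar. Origin: centre of underside.
- dropper_bottle: Bystander: closed amber glass dropper bottle with black collar and rubber bulb, 36 mm diameter, 100 mm tall, standing loose on the far side of the work. Origin: centre of underside. (A sage green toothbrush stand, 200 mm tall with brushes, stands at the far left of the counter, out of the way.)
Not all that is in view belongs to the job. What is shaped like the cover_plate but blue, pink or red is not meant.

How it is judged:
By the outcome, as a careful person would: the job done as asked, in the order asked, and still so for the second after the job is handed in, with the robot touching nothing.
It also fails if it takes over 34 s, if anything falls off the work surface, if the arm or the gripper's body presses on something with over 40 N, if the wrist force passes 120 N, or if a joint passes its speed limit or range.

## Working session

There is one attempt and no reset: what is moved stays moved. The work goes in short steps, Python scripts to look and compute and a tool call to move; the robot and the scene stay as the last step left them, time stands still between calls to the robot, and variables do not carry over. Pictures are saved under pics/ and viewed, at most 10 in all, crops included, and the job is handed in when it is done.

Besides the shell and the picture viewer there is one more tool, called after "Call:" as name([rows], argument=value, ...), one row to a line, values as JSON. apply_moves: Moves the arm, as the interface text tells. Its arguments: {"type":"object","properties":{"motion":{"type":"array","items":{"type":"object","properties":{"travel":{"type":"array","items":{"type":"number"}},"dr":{"type":"array","items":{"type":"number"}},"fingers":{"type":"number"}}}},"grip_force":{"type":"number"}},"required":["motion"]}

```bash
mkdir -p pics; ls; python3 - <<'E'
from rig import r, optics, order
import cv2
for n in ["scene","side"]:
    cv2.imwrite(f"pics/{n}0.png",optics.grab_frame(n)); print(n,optics.camera_model(n))
print(optics.camera_model("wrist"));o=r.get_obs();print(o)
E
```

```text
pics
scene {'fovy': 43.708806931638115, 'cx': 324.56358734055374, 'cy': 236.283847385339, 'rvec': array([ 2.21258822,  0.51557142, -0.25119693]), 'tvec': array([-0.5231936 , -0.08304298,  1.14534881])}
side {'fovy': 55.94760895837403, 'cx': 323.69247852363077, 'cy': 240.94011812037783, 'rvec': array([ 0.67889394, -2.40418603,  1.35895705]), 'tvec': array([0.47620915, 0.12797351, 0.81914401])}
{'fovy': 71.90546961887041, 'cx': 320.49069222821055, 'cy': 237.16135131495787, 'tool_from_camera': array([[-1.23954135e-03, -9.46884584e-01, -3.21571217e-01,
         8.36888218e-02],
       [ 9.99998545e-01, -7.96728520e-04, -1.50862258e-03,
         6.58345654e-04],
       [ 1.17228650e-03, -3.21572619e-01,  9.46884194e-01,
        -1.46898011e-01],
       [ 0.00000000e+00,  0.00000000e+00,  0.00000000e+00,
         1.00000000e+00]])}
{'t': 0.1, 'joints': array([-1.23602162e+00,  4.23795458e-01,  1.63062794e+00,  8.88527969e-06,
        1.08860831e+00, -1.89924931e-02]), 'joint_vel': array([ 3.37847052e-04, -3.73477114e-03, -2.42980828e-03,  5.35682282e-04,
        7.56674877e-04, -5.15575006e-05]), 'effort': array([-4.16845414e-04, -5.58423471e+01, -2.82445192e+01, -1.18793109e-04,
        3.02189110e-03,  1.92133349e-06]), 'position': array([ 0.21638308, -0.58579907,  0.22619841]), 'orientation': array([-3.14015401e+00, -3.51944693e-05,  3.53763049e-01]), 'force': array([ 0.44707239, -0.14755414, -0.60056138]), 'ft_torque': array([-0.03030797,  0.00684084,  0.01124427]), 'finger_force': 0.0, 'opening': 0.08518045525921444}
```

View pics/scene0.png

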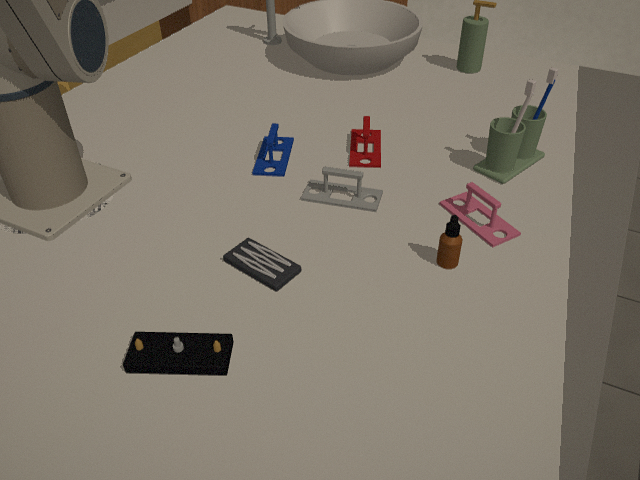

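View pics/side0.png

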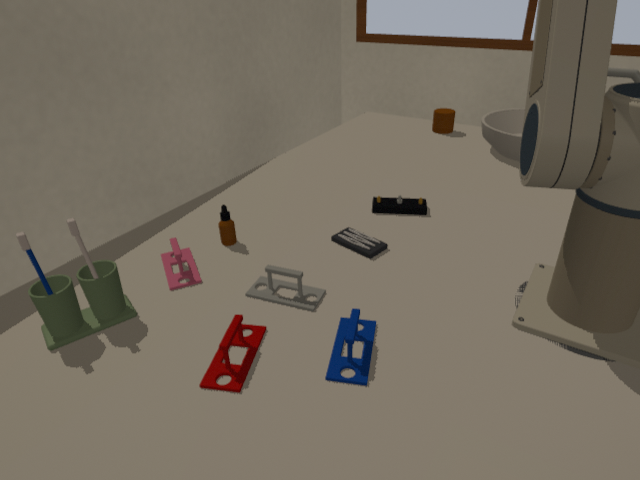

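The shapes like the cover, by scene pixels, are blue (273,155), red (366,148), pink (480,215) and bare grey steel (342,190). The steel one fits the description because the others have excluded colours. The base is at (179,353), the tweezers at (262,263) and the bottle at (450,245). I'll confirm with a crop and localise.

```bash
cat > h.py <<'E'
from rig import r, optics, order
import cv2, numpy as np
from scipy.spatial.transform import Rotation as R
def cam(name,obs=None):
    m=optics.camera_model(name)
    if name=="wrist":
        o=obs; T=np.eye(4); T[:3,:3]=R.from_euler('xyz',o['orientation']).as_matrix(); T[:3,3]=o['position']
        W=T@m['tool_from_camera']; Rw,c=W[:3,:3],W[:3,3]
    else:
        Rc=cv2.Rodrigues(m['rvec'])[0]; Rw=Rc.T; c=-Rw@m['tvec']
    return Rw,c,240/np.tan(np.radians(m['fovy'])/2),m['cx'],m['cy']
def cast(C,px,z):
    Rw,c,f,cx,cy=C; p=np.atleast_2d(np.array(px,float))
    d=np.c_[(p[:,0]-cx)/f,(p[:,1]-cy)/f,np.ones(len(p))]@Rw.T
    return c+d*((z-c[2])/d[:,2])[:,None]
def tri(C1,p1,C2,p2):
    A=[];b=[]
    for C,p in((C1,p1),(C2,p2)):
        d=C[0]@np.array([(p[0]-C[3])/C[2],(p[1]-C[4])/C[2],1]);d/=np.linalg.norm(d)
        P=np.eye(3)-np.outer(d,d);A.append(P);b.append(P@C[1])
    return np.linalg.lstsq(np.vstack(A),np.hstack(b),rcond=None)[0]
E
python3 - <<'E'
from h import *
np.set_printoptions(precision=4,suppress=True)
S=cam("scene");D=cam("side")
print("plate S holes/bar",cast(S,[(313,192),(372,204)],.006)[:,:2],"bar",cast(S,[(323,172),(361,175)],.055)[:,:2])
print("plate D holes",cast(D,[(262,287),(312,297)],.006)[:,:2])
print("base pins S",cast(S,[(139,345),(217,346)],.028)[:,:2],"D",cast(D,[(379,199),(421,201)],.03)[:,:2])
print("bottle",cast(S,[(449,265)],0),"twz",cast(S,[(262,263)],.015))
print("red,blue,pink",cast(S,[(366,148),(273,155),(480,215)],.006)[:,:2])
a=cv2.imread("pics/scene0.png")[150:220,290:400];b=cv2.imread("pics/side0.png")[250:320,235:345]
cv2.imwrite("pics/c.png",np.vstack([cv2.resize(x,None,fx=4,fy=4,interpolation=2) for x in(a,b)]))
E
```

```text
plate S holes/bar [[0.4534 0.2142]
 [0.5686 0.2277]] bar [[0.4734 0.2172]
 [0.54   0.2386]]
plate D holes [[0.5522 0.2474]
 [0.4485 0.2237]]
base pins S [[ 0.4196 -0.2386]
 [ 0.5165 -0.1931]] D [[ 0.5095 -0.1849]
 [ 0.4107 -0.2268]]
bottle [[0.7446 0.1352 0.    ]] twz [[ 0.476 -0.009  0.015]]
red,blue,pink [[0.4803 0.4046]
 [0.3187 0.2955]
 [0.7558 0.2818]]
```

View pics/c.png

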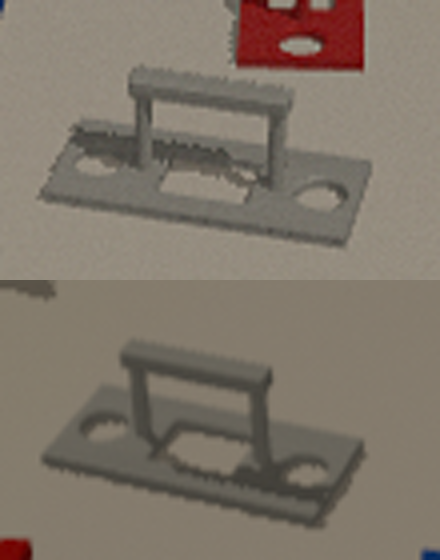

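The crop confirms the bare steel plate: two round holes, window and guard bar, with holes at scene (315,191) and (370,199). I'll pass over the base first for a near look.

Call:
apply_moves([
  {"travel": [45, -33, 0], "dr": [0, 0, 0], "fingers": 0},
  {"travel": [45, -33, 0], "dr": [0, 0, 0], "fingers": 0},
  {"travel": [45, -33, 0], "dr": [0, 0, 0], "fingers": 0},
  {"travel": [45, -33, 0], "dr": [0, 0, 0], "fingers": 0},
  {"travel": [45, -33, 0], "dr": [0, 0, 0], "fingers": 0},
  {"travel": [45, -33, 0], "dr": [0, 0, 0], "fingers": 0},
  {"travel": [45, -33, 0], "dr": [0, 0, 0], "fingers": 0},
  {"travel": [45, -33, 0], "dr": [0, 0, -0.07], "fingers": 0},
  {"travel": [0, 0, 0], "dr": [0, 0, 0], "fingers": 0},
  {"travel": [0, 0, 0], "dr": [0, 0, 0], "fingers": 0},
])

```text
t: 1.35
position: [0.4625, -0.2137, 0.2266]
orientation: [-3.141, 0.001, 0.424]
force: [0.2, -0.0, 0.9]
opening: 0.0857
finger_force: 0.0
```

```bash
python3 - <<'E'
from h import *
import pickle
o=r.get_obs();i=optics.grab_frame("wrist");cv2.imwrite("pics/w1.png",i);pickle.dump(o,open("o1.pkl","wb"))
print(o['position'],o['orientation'],o['joint_vel'])
h=cv2.cvtColor(i,cv2.COLOR_BGR2HSV)
m=cv2.inRange(h,(10,110,60),(32,255,255))
n,l,s,c=cv2.connectedComponentsWithStats(m)
for k in range(1,n):
    if s[k,4]>60: print(s[k],c[k])
E
```

```text
[ 0.46251776 -0.21373806  0.22664032] [-3.14122009e+00  7.15936857e-04  4.24469545e-01] [-0.03107399 -0.00152042  0.00053291  0.00064644 -0.00088341  0.00069644]
[318 146  10  11  80] [322.9375 151.4375]
```

View pics/w1.png

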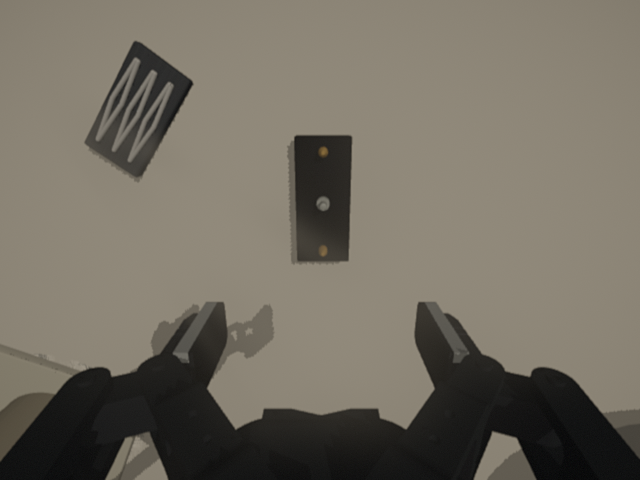

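The wrist view shows the base at (323,199), with pins at (323,152) and (323,251) and the toggle at (323,203). The tweezer case is at (139,110).

```bash
python3 - <<'E'
from h import *
import pickle
np.set_printoptions(precision=4,suppress=True)
o=pickle.load(open("o1.pkl","rb"));C=cam("wrist",o);i=cv2.imread("pics/w1.png")
h=cv2.cvtColor(i,cv2.COLOR_BGR2HSV)
for m in (cv2.inRange(h[130:270,280:370],(8,90,40),(35,255,255)),):
    n,l,s,c=cv2.connectedComponentsWithStats(m)
    for k in range(1,n):
        if s[k,4]>30:
            print(s[k,4],c[k]+[280,130])
P=cast(C,[(323,152),(323,251)],.030);print(P,P.mean(0),np.arctan2(*(P[0]-P[1])[1::-1]),np.linalg.norm(P[0]-P[1]))
g=i.max(2)[120:275,270:375]; m=(g<62).astype(np.uint8)
cs=max(cv2.findContours(m,0,1)[0],key=cv2.contourArea)
q=cv2.approxPolyDP(cs,6,True)[:,0]+[270,120];print(q);print(cast(C,q,.02),cast(C,q,.02).mean(0))
print(tri(cam("scene"),(139,345),cam("side"),(421,202)),tri(cam("scene"),(217,346),cam("side"),(379,200)))
E
```

```text
97 [322.7526 151.4948]
70 [322.7429 250.2857]
[[ 0.5161 -0.1925  0.03  ]
 [ 0.4187 -0.2367  0.03  ]] [ 0.4674 -0.2146  0.03  ] 0.4256741677710927 0.10695025561089415
[[296 136]
 [297 226]
 [347 256]
 [350 137]]
[[ 0.5185 -0.1612  0.02  ]
 [ 0.4305 -0.1996  0.02  ]
 [ 0.4209 -0.2661  0.02  ]
 [ 0.5403 -0.2119  0.02  ]] [ 0.4776 -0.2097  0.02  ]
[ 0.4144 -0.2355  0.0223] [ 0.5131 -0.1907  0.0237]
```

Call:
apply_moves([
  {"travel": [27.4, -47.8, 0], "dr": [0, 0, 0], "fingers": 0},
  {"travel": [27.4, -47.8, 0], "dr": [0, 0, 0], "fingers": 0},
  {"travel": [27.4, -47.8, 0], "dr": [0, 0, 0], "fingers": 0},
  {"travel": [27.4, -47.8, 0], "dr": [0, 0, 0], "fingers": 0},
  {"travel": [27.4, -47.8, 0], "dr": [0, 0, 0], "fingers": 0},
  {"travel": [27.4, -47.8, 0], "dr": [0, 0, 0], "fingers": 0},
  {"travel": [27.4, -47.8, 0], "dr": [0, 0, 0], "fingers": 0},
  {"travel": [27.4, -47.8, 0], "dr": [0, 0, 0], "fingers": 0},
  {"travel": [0, 0, 0], "dr": [0, 0, 0.107], "fingers": 0},
  {"travel": [0, 0, 0], "dr": [0, 0, 0.107], "fingers": 0},
  {"travel": [0, 0, 0], "dr": [0, 0, 0], "fingers": 0},
  {"travel": [0, 0, 0], "dr": [0, 0, 0], "fingers": 0},
])

```text
t: 2.9
position: [0.5057, 0.2238, 0.2269]
orientation: [3.142, 0.0, 0.21]
force: [0.2, 0.3, -0.2]
opening: 0.085
finger_force: 0.0
```

```bash
python3 - <<'E'
from h import *
import pickle
o=r.get_obs();i=optics.grab_frame("wrist");cv2.imwrite("pics/w2.png",i);pickle.dump(o,open("o2.pkl","wb"))
cv2.imwrite("pics/w2c.png",cv2.resize(i[100:300,200:440],None,fx=3,fy=3,interpolation=2))
print(o['position'],o['orientation'],o['joints'])
E
```

```text
[0.50566449 0.22380339 0.22688715] [3.14150802e+00 8.96916134e-05 2.10089600e-01] [ 3.95192257e-01  3.18138023e-01  1.79047775e+00 -7.76325051e-05
  1.03308062e+00  1.75593874e+00]
```

View pics/w2c.png

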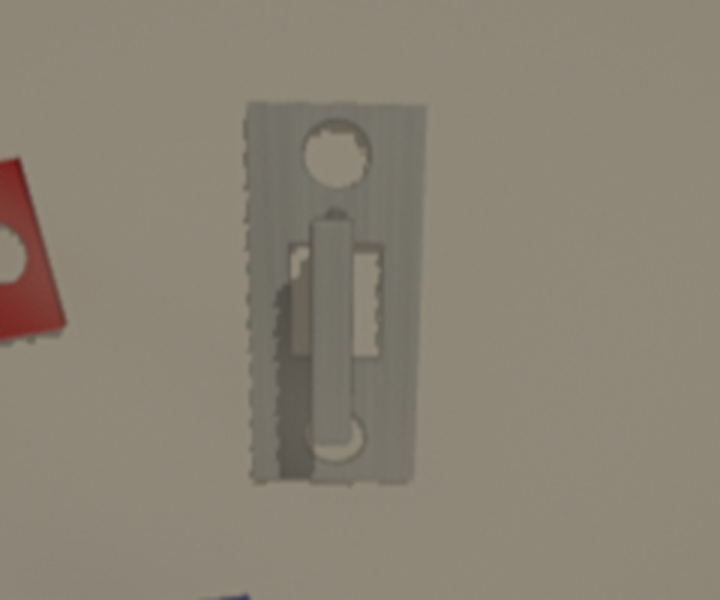

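The crop shows the plate top at crop corners (247,102), (427,105), (412,482) and (252,482). Holes are at full-image (312,151) and (312,244), and the bar runs from (311,173) to (311,248).

```bash
python3 - <<'E'
from h import *
import pickle
np.set_printoptions(precision=4,suppress=True)
o=pickle.load(open("o2.pkl","rb"));C=cam("wrist",o)
f=lambda q:np.array(q)/3+[200,100]
def rep(n,P): d=P[0]-P[1]; print(n,P.mean(0),np.arctan2(d[1],d[0]),np.linalg.norm(d))
rep("holes",cast(C,f([(337,153),(335,432)]),.006))
rep("bar",cast(C,f([(332,220),(332,445)]),.058))
c=cast(C,f([(247,102),(427,105),(412,482),(252,482)]),.006);rep("corn",np.array([(c[0]+c[1])/2,(c[2]+c[3])/2]))
E=R.from_euler('xyz',o['orientation']).as_matrix()
b=cast(C,f([(332,220),(332,445)]),.058).mean(0);print("tool delta to bar",E.T@(b-o['position'])*1e3)
E
```

```text
holes [0.5072 0.2339 0.006 ] 0.19353212826709024 0.10669330661630588
bar [0.506  0.2337 0.058 ] 0.19929825883592242 0.07580239875749946
corn [0.5049 0.2341 0.006 ] 0.18699354255564296 0.14504242666334524
tool delta to bar [  2.3486  -9.5849 168.8861]
```

Call:
apply_moves([
  {"travel": [2.2, -9.6, 30], "dr": [0, 0, 0.015], "fingers": 0},
  {"travel": [0, 0, 50], "dr": [0, 0, 0], "fingers": 0},
  {"travel": [0, 0, 50], "dr": [0, 0, 0], "fingers": 0},
  {"travel": [0, 0, 30], "dr": [0, 0, 0], "fingers": 0},
  {"travel": [0, 0, 14], "dr": [0, 0, 0], "fingers": 0},
  {"travel": [0, 0, 0], "dr": [0, 0, 0], "fingers": 0},
  {"travel": [0, 0, 0], "dr": [0, 0, 0], "fingers": 255},
  {"travel": [0, 0, 0], "dr": [0, 0, 0], "fingers": 255},
  {"travel": [0, 0, 0], "dr": [0, 0, 0], "fingers": 255},
  {"travel": [0, 0, 0], "dr": [0, 0, 0], "fingers": 255},
  {"travel": [0, 0, 0], "dr": [0, 0, 0], "fingers": 255},
  {"travel": [0, 0, 0], "dr": [0, 0, 0], "fingers": 255},
], grip_force=50)

```text
t: 4.45
position: [0.5069, 0.2327, 0.0557]
orientation: [3.139, -0.002, 0.196]
force: [-1.5, -18.8, 29.0]
opening: 0.0002
finger_force: 18.9
```

Opening 0 with a 29 N upward force is not a normal grasp, so I'll look.

```bash
python3 - <<'E'
from h import *
o=r.get_obs();i=optics.grab_frame("wrist");s=optics.grab_frame("side");k=optics.grab_frame("scene")
z=lambda x:cv2.resize(x,(400,300),interpolation=2)
cv2.imwrite("pics/m3.png",np.vstack([np.hstack([z(i),z(s[200:320,200:360])]),np.hstack([z(k[120:240,270:430]),z(i[200:440,160:480])])]))
print(o['position'],o['force'],o['opening'],o['finger_force'])
E
```

```text
[0.50692312 0.23267828 0.05574008] [ -1.53220207 -18.84239766  29.01083084] 0.00020045996764678128 18.859943558927625
```

View pics/m3.png

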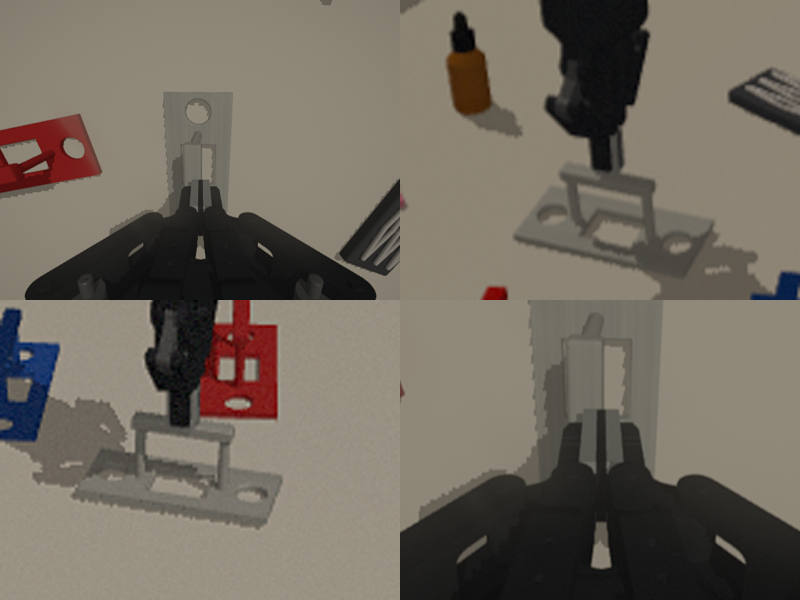

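The view shows the closed fingertips resting on top of the bar (seam at about (322,288)), with the bar displaced left to about (307,230). In the pictures the tips end roughly 4 mm short of the TCP instead of 19 mm ahead, so I need to go about 23 mm deeper. I'll back off, open and re-measure.

Call:
apply_moves([
  {"travel": [0, 0, -25], "dr": [0, 0, 0], "fingers": 255},
  {"travel": [0, 0, -50], "dr": [0, 0, 0], "fingers": 0},
  {"travel": [0, 0, -25], "dr": [0, 0, 0], "fingers": 0},
  {"travel": [0, 0, 0], "dr": [0, 0, 0], "fingers": 0},
  {"travel": [0, 0, 0], "dr": [0, 0, 0], "fingers": 0},
  {"travel": [0, 0, 0], "dr": [0, 0, 0], "fingers": 0},
])

```text
t: 5.35
position: [0.5047, 0.2343, 0.1516]
orientation: [3.141, 0.002, 0.195]
force: [0.2, -0.1, -0.3]
opening: 0.0854
finger_force: 0.0
```

```bash
python3 - <<'E'
from h import *
import pickle
o=r.get_obs();i=optics.grab_frame("wrist");cv2.imwrite("pics/w4.png",i);pickle.dump(o,open("o4.pkl","wb"))
print(o['position'],o['orientation'],o['force'],o['opening'])
E
```

```text
[0.50465235 0.23431236 0.15160444] [3.14106861e+00 2.41926073e-03 1.94780761e-01] [ 0.20123491 -0.0629411  -0.30505791] 0.08539896645830625
```

View pics/w4.png

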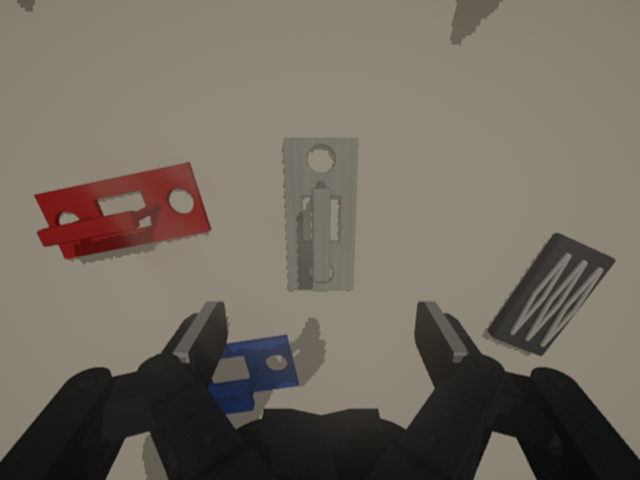

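The plate is untilted at (320,215), with the bar from (320,187) to (320,282) and the fingers clear. The bar is now centred.

```bash
python3 - <<'E'
from h import *
import pickle
np.set_printoptions(precision=4,suppress=True)
o=pickle.load(open("o4.pkl","rb"));C=cam("wrist",o)
E=R.from_euler('xyz',o['orientation']).as_matrix()
def rep(n,q,z):
    P=cast(C,q,z); d=P[0]-P[1]; print(n,P.mean(0),np.arctan2(d[1],d[0]),np.linalg.norm(d),"tool",E.T@(P.mean(0)-o['position'])*1e3)
rep("bar",[(320,187),(320.5,282)],.058)
rep("hole",[(321,158),(321,273)],.006)
rep("ends",[(321,137.5),(320.5,291)],.006)
# fingertip (open) by known pad separation; front edge inner corners
f=C[2];Z=f*o['opening']/(417-223.5);T=optics.camera_model("wrist")['tool_from_camera']
print("tip tool",T@[0,(302-C[4])/f*Z,Z,1])
E
```

```text
bar [0.5067 0.2347 0.058 ] 0.19830226955504998 0.07684393344477182 tool [ 2.3257 -0.0475 93.5991]
hole [0.5065 0.234  0.006 ] 0.19404378193924182 0.10894629608329486 tool [  2.1103   0.545  145.6001]
ends [0.5052 0.234  0.006 ] 0.19064432068308637 0.14543726222933337 tool [  0.8172   0.2969 145.6031]
tip tool [ 0.0097  0.0002 -0.0178  1.    ]
```

Call:
apply_moves([
  {"travel": [1.5, 0, 45], "dr": [0, 0, 0], "fingers": 0},
  {"travel": [0, 0, 45], "dr": [0, 0, 0], "fingers": 0},
  {"travel": [0, 0, 22], "dr": [0, 0, 0], "fingers": 0},
  {"travel": [0, 0, 11], "dr": [0, 0, 0], "fingers": 0},
  {"travel": [0, 0, 0], "dr": [0, 0, 0], "fingers": 0},
  {"travel": [0, 0, 0], "dr": [0, 0, 0], "fingers": 255},
  {"travel": [0, 0, 0], "dr": [0, 0, 0], "fingers": 255},
  {"travel": [0, 0, 0], "dr": [0, 0, 0], "fingers": 255},
  {"travel": [0, 0, 0], "dr": [0, 0, 0], "fingers": 255},
  {"travel": [0, 0, 0], "dr": [0, 0, 0], "fingers": 255},
  {"travel": [0, 0, 0], "dr": [0, 0, 0], "fingers": 255},
], grip_force=50)

```text
t: 6.78
position: [0.5072, 0.2347, 0.0304]
orientation: [3.141, -0.0, 0.195]
force: [-0.2, -3.0, 5.2]
opening: 0.013
finger_force: 49.4
```

Call:
apply_moves([
  {"travel": [0, 0, -10], "dr": [0, 0, 0], "fingers": 255},
  {"travel": [0, 0, -25], "dr": [0, 0, 0], "fingers": 255},
  {"travel": [0, 0, -30], "dr": [0, 0, 0], "fingers": 255},
  {"travel": [0, 0, -25], "dr": [0, 0, 0], "fingers": 255},
  {"travel": [0, 0, 0], "dr": [0, 0, 0], "fingers": 255},
  {"travel": [0, 0, 0], "dr": [0, 0, 0], "fingers": 255},
])

```text
t: 7.52
position: [0.5062, 0.2347, 0.1191]
orientation: [3.141, 0.001, 0.195]
force: [0.3, -0.3, -3.5]
opening: 0.0131
finger_force: 49.2
```

Call:
apply_moves([
  {"travel": [-6, 20, 0], "dr": [0, 0, 0], "fingers": 255},
  {"travel": [-12, 43, 0], "dr": [0, 0, 0], "fingers": 255},
  {"travel": [-14, 46, 0], "dr": [0, 0, 0], "fingers": 255},
  {"travel": [-14, 46, 0], "dr": [0, 0, 0], "fingers": 255},
  {"travel": [-14, 46, 0], "dr": [0, 0, 0], "fingers": 255},
  {"travel": [-14, 46, 0], "dr": [0, 0, 0], "fingers": 255},
  {"travel": [-14, 46, 0], "dr": [0, 0, 0], "fingers": 255},
  {"travel": [-12, 46, 0], "dr": [0, 0, 0], "fingers": 255},
  {"travel": [-10, 44, 0], "dr": [0, 0, 0], "fingers": 255},
  {"travel": [-10, 30, 0], "dr": [0, 0, 0], "fingers": 255},
  {"travel": [-6, 20, 0], "dr": [0, 0, 0], "fingers": 255},
  {"travel": [0, 0, 0], "dr": [0, 0, 0], "fingers": 255},
])

```text
t: 9.02
position: [0.4657, -0.2157, 0.1189]
orientation: [-3.141, 0.002, 0.192]
force: [0.4, 0.5, -3.0]
opening: 0.0128
finger_force: 49.3
```

Call:
apply_moves([
  {"travel": [0, 0, 0], "dr": [0, 0, -0.077], "fingers": 255},
  {"travel": [0, 0, 0], "dr": [0, 0, -0.077], "fingers": 255},
  {"travel": [0, 0, 0], "dr": [0, 0, -0.077], "fingers": 255},
  {"travel": [0, 0, 0], "dr": [0, 0, 0], "fingers": 255},
  {"travel": [0, 0, 0], "dr": [0, 0, 0], "fingers": 255},
  {"travel": [0, 0, 0], "dr": [0, 0, 0], "fingers": 255},
])

```text
t: 9.78
position: [0.467, -0.214, 0.1198]
orientation: [-3.141, 0.0, 0.425]
force: [0.9, 0.7, -4.1]
opening: 0.013
finger_force: 49.3
```

```bash
python3 - <<'E'
from h import *
import pickle
np.set_printoptions(precision=4,suppress=True)
o=r.get_obs();i=optics.grab_frame("wrist");s=optics.grab_frame("side");k=optics.grab_frame("scene")
pickle.dump(o,open("o5.pkl","wb"));cv2.imwrite("pics/w5.png",i);cv2.imwrite("pics/s5.png",s);cv2.imwrite("pics/k5.png",k)
z=lambda x:cv2.resize(x,(400,300),interpolation=2)
cv2.imwrite("pics/m5.png",np.vstack([np.hstack([z(i[:360,80:560]),z(s[120:240,320:480])]),np.hstack([z(k[255:405,80:280]),z(i[60:300,160:480])])]))
print(o['position'],o['orientation'],o['force'],o['opening'])
E
```

```text
[ 0.467  -0.214   0.1198] [-3.1412  0.0003  0.4252] [ 0.8644  0.6989 -4.0704] 0.012950813917532769
```

View pics/m5.png

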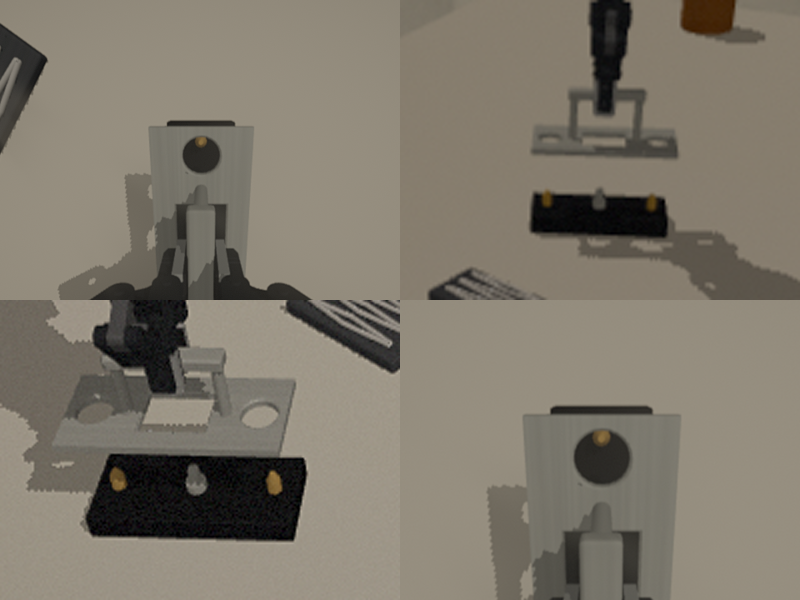

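The plate hangs level and parallel over the base. The far hole is at (321.6,185.6) and its pin tip at (321,170). I'll compute the offset.

```bash
python3 - <<'E'
from h import *
import pickle
np.set_printoptions(precision=2,suppress=True)
o=pickle.load(open("o5.pkl","rb"));C=cam("wrist",o);E=R.from_euler('xyz',o['orientation']).as_matrix()
t=lambda p:(E.T@(p-o['position'])*1e3)
zt=o['position'][2]-.0304+.006
print("hole",t(cast(C,[(321.6,185.6)],zt)[0]),"pin",t(cast(C,[(321,169.6)],.034)[0]))
print("far edge y mid",t(cast(C,[(160+202/1.25,60+114/1.25)],zt)[0]))
print("base far edge",t(cast(C,[(160+201.5/1.25,60+106/1.25)],.02)[0]),"base c prior",t(np.array([.4674,-.2146,.02])))
E
```

```text
hole [53.76  1.07 24.38] pin [54.19  0.77 85.74]
far edge y mid [71.09  1.07 24.38]
base far edge [70.03  0.93 99.73] base c prior [ 0.17  0.72 99.75]
```

Call:
apply_moves([
  {"travel": [0, 0, 20], "dr": [0, 0, 0], "fingers": 255},
  {"travel": [0, 0, 20], "dr": [0, 0, 0], "fingers": 255},
  {"travel": [0, 0, 8], "dr": [0, 0, 0], "fingers": 255},
  {"travel": [0, 0, 5], "dr": [0, 0, 0], "fingers": 255},
  {"travel": [0, 0, 5], "dr": [0, 0, 0], "fingers": 255},
  {"travel": [0, 0, 4], "dr": [0, 0, 0], "fingers": 255},
  {"travel": [0, 0, 3], "dr": [0, 0, 0], "fingers": 255},
  {"travel": [0, 0, 2], "dr": [0, 0, 0], "fingers": 255},
  {"travel": [0, 0, 0], "dr": [0, 0, 0], "fingers": 255},
  {"travel": [0, 0, 0], "dr": [0, 0, 0], "fingers": 255},
])

```text
t: 11.18
position: [0.4673, -0.2143, 0.053]
orientation: [3.141, -0.0, 0.426]
force: [0.1, 0.2, -3.4]
opening: 0.0129
finger_force: 49.3
```

Call:
apply_moves([
  {"travel": [0, 0, 1], "dr": [0, 0, 0], "fingers": 255},
  {"travel": [0, 0, 0.5], "dr": [0, 0, 0], "fingers": 255},
  {"travel": [0, 0, 0], "dr": [0, 0, 0], "fingers": 255},
  {"travel": [0, 0, 0], "dr": [0, 0, 0], "fingers": 255},
])

```text
t: 11.68
position: [0.4672, -0.2142, 0.0514]
orientation: [-3.142, 0.0, 0.426]
force: [-0.2, -0.1, -3.7]
opening: 0.0133
finger_force: 49.3
```

Call:
apply_moves([
  {"travel": [0, 0, 0.5], "dr": [0, 0, 0], "fingers": 255},
  {"travel": [0, 0, 0.5], "dr": [0, 0, 0], "fingers": 255},
  {"travel": [0, 0, 0], "dr": [0, 0, 0], "fingers": 255},
  {"travel": [0, 0, 0], "dr": [0, 0, 0], "fingers": 255},
])

```text
t: 12.18
position: [0.4672, -0.2143, 0.0505]
orientation: [3.142, -0.0, 0.426]
force: [-0.2, -0.6, -2.9]
opening: 0.0131
finger_force: 49.5
```

Call:
apply_moves([
  {"travel": [0, 0, 0.5], "dr": [0, 0, 0], "fingers": 255},
  {"travel": [0, 0, 0], "dr": [0, 0, 0], "fingers": 255},
  {"travel": [0, 0, 0], "dr": [0, 0, 0], "fingers": 255},
])

```text
t: 12.55
position: [0.4673, -0.2145, 0.0503]
orientation: [3.141, -0.0, 0.426]
force: [-2.8, -1.8, 5.7]
opening: 0.0129
finger_force: 50.5
```

Contact: the force swung from -3 to +6 N. I'll check the seating before letting go.

```bash
python3 - <<'E'
from h import *
i=optics.grab_frame("wrist");s=optics.grab_frame("side");k=optics.grab_frame("scene")
z=lambda x:cv2.resize(x,(400,300),interpolation=2)
cv2.imwrite("pics/m6.png",np.vstack([np.hstack([z(i[:360,80:560]),z(s[120:240,320:480])]),np.hstack([z(k[270:390,100:260]),z(i[100:340,160:480])])]))
E
```

```text
(no output)
```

View pics/m6.png

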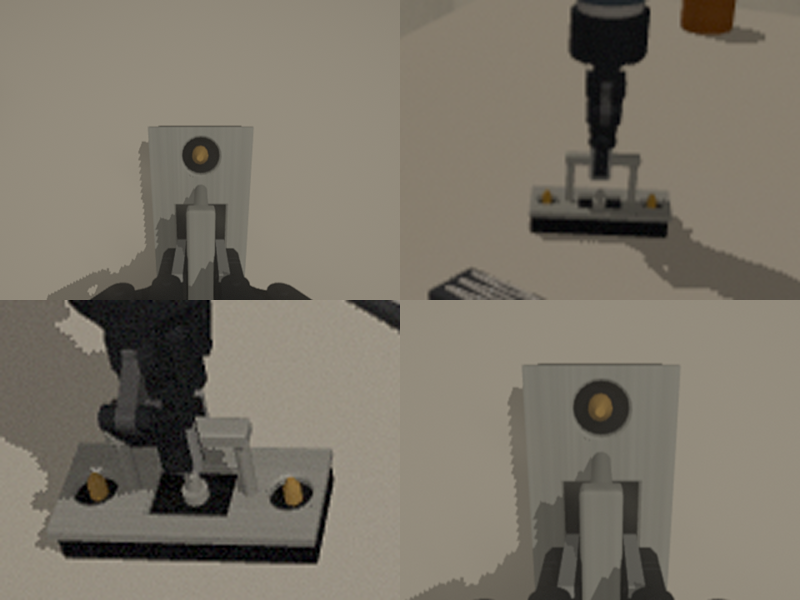

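Both pins stand through the holes, the toggle is in the window, and the plate is flush on the base. I'll let go and retreat straight up.

Call:
apply_moves([
  {"travel": [0, 0, -0.3], "dr": [0, 0, 0], "fingers": 255},
  {"travel": [0, 0, 0], "dr": [0, 0, 0], "fingers": 150},
  {"travel": [0, 0, 0], "dr": [0, 0, 0], "fingers": 80},
  {"travel": [0, 0, 0], "dr": [0, 0, 0], "fingers": 0},
  {"travel": [0, 0, 0], "dr": [0, 0, 0], "fingers": 0},
  {"travel": [0, 0, 0], "dr": [0, 0, 0], "fingers": 0},
  {"travel": [0, 0, -15], "dr": [0, 0, 0], "fingers": 0},
  {"travel": [0, 0, -40], "dr": [0, 0, 0], "fingers": 0},
  {"travel": [0, 0, -50], "dr": [0, 0, 0], "fingers": 0},
  {"travel": [0, 0, -40], "dr": [0, 0, 0], "fingers": 0},
  {"travel": [0, 0, 0], "dr": [0, 0, 0], "fingers": 0},
  {"travel": [0, 0, 0], "dr": [0, 0, 0], "fingers": 0},
], grip_force=20)

```text
t: 14.2
position: [0.4668, -0.2141, 0.1954]
orientation: [3.141, -0.0, 0.426]
force: [0.2, -0.4, 0.3]
opening: 0.0855
finger_force: 0.0
```

```bash
python3 - <<'E'
from h import *
i=optics.grab_frame("wrist");s=optics.grab_frame("side");k=optics.grab_frame("scene")
z=lambda x:cv2.resize(x,(400,300),interpolation=2)
cv2.imwrite("pics/m7.png",np.vstack([np.hstack([z(i),z(s[120:240,320:480])]),np.hstack([z(k[270:390,100:260]),z(k)])]))
E
```

```text
(no output)
```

View pics/m7.png

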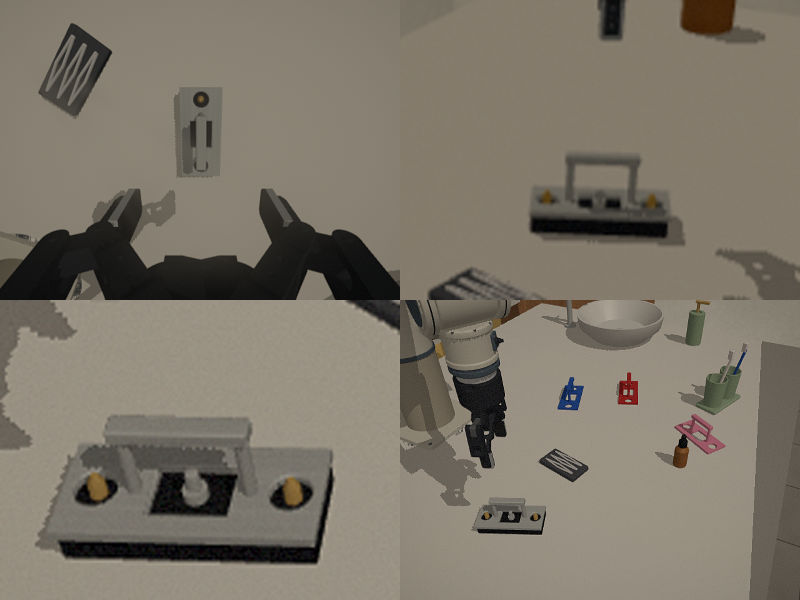

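The plate sits flush with both pins through its holes. The gripper is clear, and the tweezers and bottle have not moved. Handing in.

```bash
python3 -c "
from rig import order
print(order.close_job())"
```

```text
the job is handed in; nothing more can be done
None
```

The steel cover plate sits flush on the switch base with both pins through its holes, and the job was handed in at about 14 s; a first grip attempt closed on top of the bar (about 29 N at the wrist) before the second one held, and the tweezers and bottle were left where they stood.

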